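# Load and pin a leaf drill jig

## Robot

A 6-joint arm with a two-finger parallel gripper is mounted at the origin on the work surface. World frame = base frame: x ahead of the robot, y to its left, z up, the work surface at z = 0. Lengths are in m, angles in rad, forces in N, time in s.
With the tool pointing down it reaches from about 0.3 to 0.775 m from the base axis. Payload 14.6 kg.
Tool frame: the origin (TCP) lies at the centre of the arm's flange, where the gripper is bolted on; the fingertips stand 199 mm ahead of it and the grasp point (between the pads) lies 180 mm ahead of it; z points along the fingers, y is the line along which they close (so a half turn about z gives the same grasp; the last joint's range is limited). The gripper opens to 94 mm and grips with 3 to 60 N. Pads are 16 mm wide; open, the fingers measure 119 mm over their backs; the gripper's body (75 mm by 177 mm) begins 78 mm behind the grasp point.
Start: joints at [-1.259, 0.3, 1.521, -0, 1.321, -0.067], TCP at [0.203, -0.511, 0.405] pointing down, gripper open.
Joint ranges: [-3.03, 3.03], [-0.79, 2.21], [0.23, 2.52], [-1.04, 4.18], [0, 3.07], [-2.55, 2.55]. Speed limits (rad/s): [2.22, 2.22, 2.57, 3.14, 3.14, 3.14].

## Interface

Orientations are given as [roll, pitch, yaw] about the fixed x, y, z axes, in that order (R = Rz(yaw) Ry(pitch) Rx(roll)).
In Python, from station import ctrl gives the robot as it stands. The module is installed in compiled form; this text tells all that it offers.
- The arm moves only by the tool servo_tool, never from a script. Its argument "motion" is a list of rows, each a list of 5 numbers: the closure, from 0 (fully open) to 1 (shut), then the shift along the world's x, y, z in cm, then the turn about the world's z in degrees. A call has 1 to 20 rows; each row is the pose to reach, as a shift and turn from the pose commanded when the call began; what a row does not reach only later rows make up. A row lasts 1/8 s, in which the tool goes at most 62.5 mm and 10.7 degrees, less where a joint would pass 70% of its speed; a pose out of reach is approached as far as the arm can. A call with a gripper value outside its range is refused whole. The fingers move at their own pace and stop on an object; "squeeze" is the grip in N (left out, the last holds). Time passes only in rows, so rows that repeat a pose let the fingers close. It gives the time, the measured TCP pose, the force, the opening and the grip force at its end, in the units of the state.
- ctrl.get_obs(): the state, without advancing time (a new reading comes with each control period).
- ctrl.camera(name): name is "scene" or "top" or "wrist"; returns a dict with "image" (384x512x3 uint8, red, green, blue), "fx", "fy", "cx", "cy" (pixels), "camera_from_world" (4x4, takes a point from world to camera coordinates); the wrist camera has in their place "hand_eye" (4x4, takes a point from camera to tool coordinates, whose origin is the TCP and whose axes are the flange's). Camera axes: x right, y up, looking along -z (the intrinsics and any distortion apply to the point x, -y, -z); pixel columns grow to the right and rows downward; lengths in m; the calibration is good to about 2 mm. A picture is of the moment at which its call begins: read the wrist's pose just before it. There is no depth.
- ctrl.hand_in(): hands the job in; it is judged then, once.
The state is a dict: "time_s": time; "qpos": joint angles; "joint_vel": joint speeds; "tau": joint torques, N m; "ee_pos": TCP position; "eef_rot": TCP orientation; "force": force on the tool from outside, world axes, zero at the start; "moment": the same for the moment, N m; "grip_width": finger opening in m; "grip_force": force on a finger pad.
Only numpy, scipy, OpenCV 4.12 (cv2) and the standard library are available. Lean on these libraries where they do the work, as an engineer would, in place of code of your own. Each camera call takes 0.05 s, during which the arm holds its last target. There are 200 camera calls.

## Task

Load the drill jig for drilling: push the undrilled wooden rail socket that lies on the bench down over the jig's spigot until it sits on the sprung seat, then swing the hinged aluminium leaf shut on top of it. Take the red-handled locating pin from the drill-bit block and push it down through the leaf's hole into the hole of the lug below, right up to its collar, and finish while still holding the pin and pressing it down hard enough that the leaf stays fully shut against the seat's spring. Leave the mug, the tray of finished sockets and the plane where they are.

Things in the scene. Friction and masses are not known exactly. Their poses are not given: they have to be found in the camera images.
- jig: Leaf drill jig bolted to the bench: plywood base 130 (x) x 250 (y) x 20 mm; origin at the centre of its underside, z up, y along the base towards the leaf's hinge. In the middle a steel spigot with a sprung seat ring around it, at y -85 mm a blue lug with the pin hole, at y +90 mm two blue hinge cheeks (118 mm over all, 69 mm high). Low bolt heads hold it down.
- jig_spigot (a point): Centre of the top face of the vertical steel spigot (jig frame 0, 0, 52 mm). Spigot 30 mm diameter, its nose tapering to 18 mm over the top 8 mm. The steel seat ring around it, 60 mm diameter, has its top face at jig z 30 mm when free and sinks up to 6 mm: 5 N per mm after 5 N of preload.
- jig_hole (a point): Centre of the mouth of the lug's vertical pin hole, on its top face (jig frame 0, -85, 55 mm). Lug 40 (x) x 36 (y) mm, from z 20 to 55 mm; hole 13.5 mm in diameter, 35 mm deep.
- jig_hinge (a point): Midpoint of the leaf's hinge axis (jig frame 0, 90, 60 mm); the axis is parallel to jig x. The leaf is an aluminium plate 80 mm wide and 10 mm thick, centred on this axis (shut: underside at jig z 55, top at z 65 mm), reaching 200 mm from it, with a 34 mm wide thumb tab on to 216 mm; 0.42 kg. Three drill bushes, about 90 mm from the hinge, stand 3 mm proud of its top.
- leaf (a joint): Angle of the leaf, rad: 0 = fully shut (level, reaching from the hinge towards jig -y over socket and lug), 1.57 = upright, up to 2.3 = leaning back to jig +y. The stiff hinge (0.5 N m of friction) leaves it where it is put; push on its back near the free end to swing it over. It meets a seated socket at about 0.08 rad and must be pressed from there to 0 against the seat's spring.
- leaf_hole (a point): Centre of the leaf's 14 mm pin hole on its outer (upper) face, 175 mm from the hinge axis; moves with the leaf. With the leaf shut it is 10 mm straight above jig_hole. Shutting the leaf fully on a socket takes 10 to 16 N down here; when the pressing stops it springs back up to about 0.035 rad.
- socket: The work: a turned pale wooden wardrobe-rail socket, a plain ring 60 mm outside diameter, 32 mm bore, 30 mm high, about 45 g, lying flat and alone on the bench; origin at the centre of its underside, z along the bore. Resting on the seat its origin is at jig z 30 mm, and at 25 mm when the leaf is pressed shut.
- pin: Locating pin, upright in the drill-bit block: steel shank 12 mm diameter, 40 mm long, nose tapering to 6 mm over the last 8 mm; steel collar 28 mm diameter, 5 mm thick; above it a red handle 23 mm diameter, from 5 to 45 mm above the origin. About 90 g. Origin on its axis at the collar's underside, z up the handle. Home in the shut jig its origin is at jig z 65 mm.
- pin_block: Dark wooden drill-bit block, fixed to the bench, 96 (x) x 48 (y) x 45 mm high, origin at the centre of its underside. The pin stands in a 14 mm through hole at block x -27 mm, y 0, its collar resting on the block's top; four drill bits stand at x +20 and +37 mm, their tops up to 90 mm above the bench.
- mug: Bystander: steel mug, 76 mm diameter, 85 mm high, handle at its own +y; origin at the centre of its underside.
- tray: Bystander: white wooden tray 140 x 76 x 34 mm with two finished (already drilled) sockets in it; origin at the centre of its underside.
- plane: Bystander: block plane, 160 x 50 mm, about 60 mm high; origin at the centre of its underside.
Things that resemble listed ones, but are neither listed nor needed, are in the scene too. Of the things that look like the socket, take the one that is farthest to the robot's left at the start.

How it is judged:
On the way, in this order (a step that is already met when the one before it is completed fails the run):
1. the socket is down over the spigot, on the seat, with the leaf still open (horizontal distance between socket and jig_spigot below 0.004 m and angle between the z axis of socket and the z axis of jig, either way round below 0.06 rad and z of socket in the frame of jig below 0.033 m and value of joint leaf above 0.5 rad), for 0.2 s.
2. the leaf is swung shut onto the socket (horizontal distance between socket and jig_spigot below 0.004 m and angle between the z axis of socket and the z axis of jig, either way round below 0.06 rad and value of joint leaf below 0.11 rad), for 0.2 s.
3. the pin is through the leaf into the lug up to its collar, and the leaf is pressed fully shut (value of joint leaf below 0.012 rad and horizontal distance between pin and jig_hole below 0.004 m and z of pin in the frame of jig below 0.068 m and angle between the z axis of pin and the z axis of jig, either way round below 0.08 rad and horizontal distance between socket and jig_spigot below 0.004 m and angle between the z axis of socket and the z axis of jig, either way round below 0.06 rad and z of socket in the frame of jig below 0.0275 m), for 0.2 s.
At the end, for the whole second after the job is handed in: Socket on the spigot (within 4 mm, 0.06 rad), pressed to within 2.5 mm of its shut place; leaf shut within 0.012 rad; pin upright in both holes (4 mm, 0.08 rad), collar within 3 mm of the shut leaf; fingers still on the pin with over 3 N, the robot alone keeping the leaf shut (all of step 3 and contact force between the fingers and pin above 3 N); the arm keeps its last pose, push and grip.
It fails at once if the mug is moved more than 30 mm (distance of mug from where it was at the start of the episode above 0.03 m).
It fails at once if the tray is moved more than 30 mm (distance of tray from where it was at the start of the episode above 0.03 m).
It fails at once if the plane is moved more than 30 mm (distance of plane from where it was at the start of the episode above 0.03 m).
It fails at once if the mug is tipped (angle between mug's own z axis and vertical above 0.5 rad).
It also fails if it takes over 72 s, if anything falls off the work surface, if the arm or the gripper's body presses on something with over 40 N, if the wrist force passes 120 N, or if a joint passes its speed limit or range.

## Working session

There is one attempt and no reset: what is moved stays moved. The work goes in short steps, Python scripts to look and compute and a tool call to move; the robot and the scene stay as the last step left them, time stands still between calls to the robot, and variables do not carry over. Pictures are saved under pics/ and viewed, at most 11 in all, crops included, and the job is handed in when it is done.

Besides the shell and the picture viewer there is one more tool, called after "Call:" as a command line: name --pt "numbers of a row" for each row, then --argument value for the rest. servo_tool: Moves the arm, as the interface text tells. Its arguments: {"type":"object","properties":{"motion":{"type":"array","items":{"type":"array","items":{"type":"number"}}},"squeeze":{"type":"number"}},"required":["motion"]}

```bash
mkdir -p pics; cat > h.py <<'E'
import numpy as np, cv2
from station import ctrl
from scipy.spatial.transform import Rotation as Ro
def tool():
    o=ctrl.get_obs(); T=np.eye(4); T[:3,:3]=Ro.from_euler('xyz',o['eef_rot']).as_matrix(); T[:3,3]=o['ee_pos']; return T
def cam(n):
    T=tool(); c=ctrl.camera(n)
    W=T@np.array(c['hand_eye']) if n=='wrist' else np.linalg.inv(np.array(c['camera_from_world']))
    c['W']=W; return c
def ray(c,u,v):
    d=c['W'][:3,:3]@np.array([(u-c['cx'])/c['fx'],-(v-c['cy'])/c['fy'],-1]); return c['W'][:3,3],d
def onz(c,u,v,z):
    o,d=ray(c,u,v); return o+d*(z-o[2])/d[2]
def proj(c,p):
    q=np.linalg.inv(c['W'])@np.append(p,1); return np.array([c['cx']+c['fx']*q[0]/-q[2],c['cy']-c['fy']*q[1]/-q[2]])
def two(c1,p1,c2,p2):
    o1,d1=ray(c1,*p1);o2,d2=ray(c2,*p2)
    s=np.linalg.lstsq(np.c_[d1,-d2],o2-o1,rcond=None)[0]; a=o1+s[0]*d1;b=o2+s[1]*d2
    return (a+b)/2,np.linalg.norm(a-b)
E
python3 - <<'E'
from h import *
import pickle
for n in('scene','top','wrist'):
    c=cam(n); cv2.imwrite(f'pics/{n}0.png',c['image'][:,:,::-1]); pickle.dump(c,open(n+'0.pkl','wb'))
    print(n,[k for k in c],c['fx'],c['cx'],c['cy'],c['W'].round(3).tolist())
print(ctrl.get_obs())
E
```

```text
scene ['image', 'fx', 'fy', 'cx', 'cy', 'camera_from_world', 'W'] 403.4494064660031 258.42018119224315 186.22604554809533 [[0.654, -0.632, 0.416, 1.02], [0.757, 0.554, -0.348, -0.429], [-0.01, 0.542, 0.84, 1.033], [0.0, 0.0, 0.0, 1.0]]
top ['image', 'fx', 'fy', 'cx', 'cy', 'camera_from_world', 'W'] 436.2484553881671 258.20735304619103 193.1891944389887 [[0.019, 0.997, -0.074, 0.442], [-1.0, 0.021, 0.022, -0.029], [0.024, 0.073, 0.997, 1.288], [0.0, 0.0, 0.0, 1.0]]
wrist ['image', 'fx', 'fy', 'cx', 'cy', 'hand_eye', 'W'] 269.5606922746418 254.27112960257782 189.48086070152888 [[0.371, 0.898, 0.238, 0.272], [-0.929, 0.359, 0.093, -0.485], [-0.002, -0.255, 0.967, 0.385], [0.0, 0.0, 0.0, 1.0]]
{'time_s': 0.15, 'qpos': array([-1.25859977e+00,  3.00309673e-01,  1.52142607e+00, -3.00862122e-05,
        1.32068822e+00, -6.65778887e-02]), 'joint_vel': array([ 2.23049636e-03, -1.10155562e-03, -1.45104636e-03,  5.70945397e-04,
       -3.56000182e-04,  4.99062424e-05]), 'tau': array([ 7.45888537e-04, -5.31954789e+01, -3.52821815e+01,  7.08469958e-02,
        2.36009894e-02, -1.02938529e-04]), 'ee_pos': array([ 0.20337842, -0.5109867 ,  0.40424039]), 'eef_rot': array([-3.14076125e+00, -2.62265675e-05,  3.78781890e-01]), 'force': array([ 3.36451933e-04, -7.15488386e-01, -1.02503714e-01]), 'moment': array([-0.03373922, -0.00696203, -0.04008894]), 'grip_force': 0.0, 'grip_width': 0.09401691745037687}
```

View pics/scene0.png

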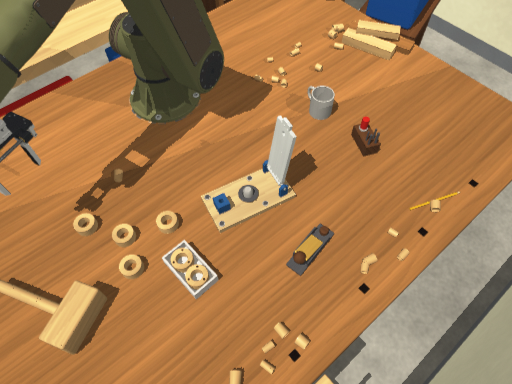

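View pics/top0.png

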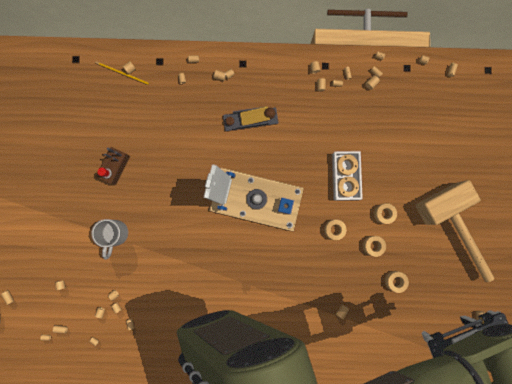

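The top view has robot +y to the left. The socket could be any of four loose rings at top pixels (336,230), (386,214), (374,246) and (397,282). The two rings in the tray at (347,165/187) are finished ones. The farthest left is (336,230). The jig has its spigot at (258,199) and lug at (286,206), with its leaf upright and its hinge on the left. The pin is at (102,172) and the mug at (108,235).

```bash
cat > m.py <<'E'
from h import *
import pickle
t=pickle.load(open('top0.pkl','rb'));s=pickle.load(open('scene0.pkl','rb'))
im=t['image'];hsv=cv2.cvtColor(im,cv2.COLOR_RGB2HSV)
for u,v in[(336,230),(386,214),(374,246),(397,282)]:
    p=onz(t,u,v,.03); print('ring',p.round(3),'scene px',proj(s,p).round())
def blobs(c,lo,hi,mn=8):
    hsv=cv2.cvtColor(c['image'],cv2.COLOR_RGB2HSV); m=cv2.inRange(hsv,lo,hi)
    n,l,st,ce=cv2.connectedComponentsWithStats(m); return [(st[i,4],ce[i].round(1).tolist()) for i in range(1,n) if st[i,4]>=mn]
for c in(t,s):
    print('blue',blobs(c,(105,130,40),(125,255,255))); print('red',blobs(c,(0,200,100),(4,255,255)))
print('lug',onz(t,286,206,.055),'spig',onz(t,258,199,.052),'blk',onz(t,116,162,.045),'mug',onz(t,108,235,.08))
A=cv2.resize(im[140:260,180:440][:, :],None,fx=3,fy=3,interpolation=cv2.INTER_CUBIC)
B=cv2.resize(s['image'][140:260,100:360],None,fx=3,fy=3,interpolation=cv2.INTER_CUBIC)[:, :]
out=cv2.resize(np.vstack([A,B]),None,fx=.8,fy=.8); print(out.shape); cv2.imwrite('pics/c1.png',out[:, :,::-1])
E
python3 m.py
```

```text
ring [ 0.433 -0.284  0.03 ] scene px [165. 219.]
ring [ 0.482 -0.43   0.03 ] scene px [129. 263.]
ring [ 0.389 -0.394  0.03 ] scene px [122. 232.]
ring [ 0.287 -0.461  0.03 ] scene px [ 83. 221.]
blue [(np.int32(19), [230.6, 173.9]), (np.int32(137), [285.3, 205.5]), (np.int32(20), [221.6, 207.2])]
red [(np.int32(64), [102.2, 171.6])]
blue [(np.int32(1232), [395.7, 10.8]), (np.int32(109), [111.2, 53.6]), (np.int32(35), [264.6, 166.3]), (np.int32(61), [282.4, 190.1]), (np.int32(215), [221.4, 203.0])]
red [(np.int32(485), [34.3, 95.1]), (np.int32(76), [364.5, 122.2])]
lug [ 0.49780025 -0.13643535  0.055     ] spig [ 0.51618617 -0.05682035  0.052     ] blk [0.61377939 0.34968532 0.045     ] mug [0.40738429 0.3520657  0.08      ]
(576, 624, 3)
```

View pics/c1.png

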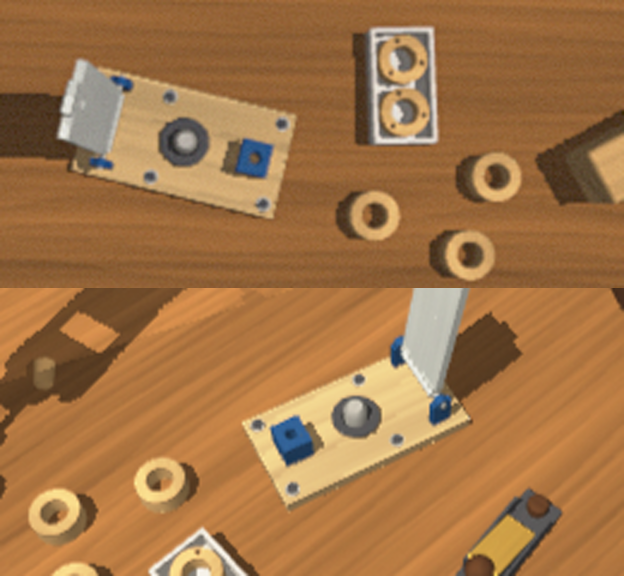

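The crop shows the chosen ring at top pixel (336,230) is plain and undrilled, so it is the right one. The leaf is roughly upright. I need its angle for clearance, and then I'll take a closer wrist view.

```bash
cat > m2.py <<'E'
from h import *
import pickle
t=pickle.load(open('top0.pkl','rb'))
sp=onz(t,257.7,199.3,.052); lug=onz(t,285.5,206,.055); ey=(sp-lug);ey[2]=0;ey/=np.linalg.norm(ey); print('jig yaw',np.degrees(np.arctan2(-ey[0],ey[1])),sp,lug)
h=sp+.09*ey
for px in[(207,181),(213,166),(206,196)]:
    o,d=ray(t,*px)
    for z in(.24,.255,.27,.275):
        p=o+d*(z-o[2])/d[2]; print(px,z,p.round(3),'y from hinge',((p-h)@ey).round(3))
E
python3 m2.py
```

```text
jig yaw -12.516393392546862 [ 0.51531593 -0.05598556  0.052     ] [ 0.49777131 -0.13501718  0.055     ]
(207, 181) 0.24 [0.546 0.071 0.24 ] y from hinge 0.04
(207, 181) 0.255 [0.544 0.07  0.255] y from hinge 0.039
(207, 181) 0.27 [0.543 0.068 0.27 ] y from hinge 0.037
(207, 181) 0.275 [0.542 0.068 0.275] y from hinge 0.036
(213, 166) 0.24 [0.582 0.058 0.24 ] y from hinge 0.035
(213, 166) 0.255 [0.58  0.056 0.255] y from hinge 0.034
(213, 166) 0.27 [0.578 0.055 0.27 ] y from hinge 0.032
(213, 166) 0.275 [0.578 0.055 0.275] y from hinge 0.031
(206, 196) 0.24 [0.509 0.072 0.24 ] y from hinge 0.034
(206, 196) 0.255 [0.508 0.071 0.255] y from hinge 0.032
(206, 196) 0.27 [0.508 0.069 0.27 ] y from hinge 0.031
(206, 196) 0.275 [0.507 0.069 0.275] y from hinge 0.03
```

Call:
servo_tool --pt "0 5 4 0 10" --pt "0 10 8 -2 20" --pt "0 15 12 -3 30" --pt "0 18 16 -5 40" --pt "0 20 18 -5 50" --pt "0 20.5 18.5 -5 55" --pt "0 20.5 18.5 -5 55"

```text
time_s: 1.02
ee_pos: [0.4087, -0.3256, 0.3545]
eef_rot: [-3.141, -0.0, 1.339]
force: [-0.1, -0.6, -1.0]
grip_width: 0.094
grip_force: 0.0
```

```bash
cat >> h.py <<'E'
def ringfind(c,z,p0,R=.03):
    """refine circle centre: edges near the expected radius, via Hough in a rectified top-down patch at height z"""
    N=240;s=.0006  # m/px
    g=np.array([[-.5,-.5],[.5,-.5],[.5,.5],[-.5,.5]])*N*s
    src=np.float32([proj(c,[p0[0]+a,p0[1]+b,z]) for a,b in g]); dst=np.float32([[0,0],[N,0],[N,N],[0,N]])
    w=cv2.warpPerspective(c['image'],cv2.getPerspectiveTransform(src,dst),(N,N))
    r=R/s
    h=cv2.HoughCircles(cv2.GaussianBlur(cv2.cvtColor(w,cv2.COLOR_RGB2GRAY),(5,5),0),cv2.HOUGH_GRADIENT,1,20,param1=80,param2=12,minRadius=int(r*.9),maxRadius=int(r*1.1))
    return w,[(round(float(p0[0]+(x-N/2)*s),4),round(float(p0[1]+(y-N/2)*s),4),round(float(q*s),4)) for x,y,q in h[0][:4]] if h is not None else None
E
python3 - <<'E'
from h import *
c=cam('wrist'); w,h=ringfind(c,.03,[.433,-.284]); w2,h2=ringfind(c,.03,[.433,-.284],.016); print(h,h2)
cv2.imwrite('pics/w1.png',np.hstack([c['image'],cv2.resize(w,(288,288))] if 0 else [c['image'],np.pad(w,((0,144),(0,0),(0,0)))])[:,:,::-1])
E
```

```text
[(0.4351, -0.2801, 0.0304), (0.4333, -0.2669, 0.0278)] [(0.4351, -0.2807, 0.0154)]
```

View pics/w1.png

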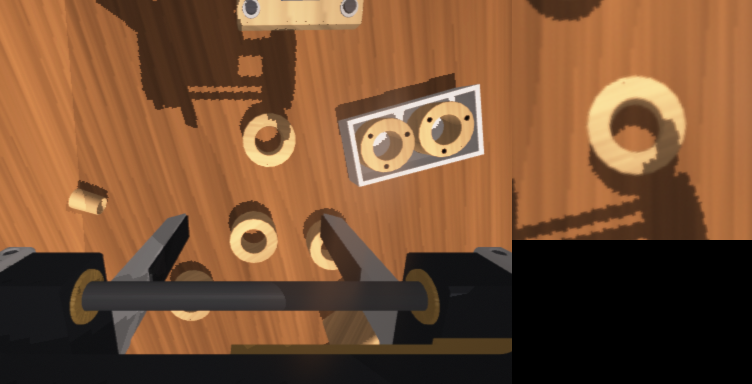

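Wrist view: the plain ring is at (269,140), with its centre at about (0.435, -0.2805). Next I go above it, descend and grip.

Call:
servo_tool --pt "0 2.65 4.5 -4 0.8" --pt "0 2.65 4.5 -8 0.8" --pt "0 2.65 4.5 -11 0.8" --pt "0 2.65 4.5 -13 0.8" --pt "0 2.65 4.5 -14.5 0.8" --pt "0 2.65 4.5 -14.5 0.8" --pt "0.5 2.65 4.5 -14.5 0.8" --pt "0.5 2.65 4.5 -14.5 0.8" --pt "0.5 2.65 4.5 -14.5 0.8" --pt "0.5 2.65 4.5 -14.5 0.8" --squeeze 15

```text
time_s: 2.33
ee_pos: [0.435, -0.281, 0.2099]
eef_rot: [3.141, 0.0, 1.353]
force: [-0.6, 0.1, 2.5]
grip_width: 0.06
grip_force: 15.0
```

Call:
servo_tool --pt "0.5 0 0 4 0" --pt "0.5 1 1 9 0" --pt "0.5 3 4 12 0" --pt "0.5 5 7 13 0" --pt "0.5 6 9 13 0" --pt "0.5 6 9 13 0" --pt "0.5 6 9 13 0"

```text
time_s: 3.2
ee_pos: [0.4946, -0.1915, 0.3395]
eef_rot: [-3.141, 0.0, 1.353]
force: [0.1, -0.8, -0.1]
grip_width: 0.0599
grip_force: 15.0
```

```bash
python3 - <<'E'
from h import *
c=cam('wrist'); print(tool().round(4).tolist())
im=c['image'].copy()
w,h=ringfind(c,.052,[.515,-.056],.009);_,h3=ringfind(c,.044,[.515,-.056],.015); w2,h2=ringfind(c,.03,[.515,-.056],.03); print('spig top',h,h3,'seat',h2)
T=tool()
w4,h4=ringfind(c,T[2,3]-.18,T[:2,3],.03); print('held ring top',h4)
print('proj lug',proj(c,[.498,-.135,.055]),'spig',proj(c,[.515,-.056,.052]))
cv2.imwrite('pics/w2.png',np.hstack([c['image'],np.vstack([w,w4])[:384]])[:,:,::-1])
E
```

```text
[[0.217, 0.9762, -0.0003, 0.4946], [0.9762, -0.217, 0.0001, -0.1916], [0.0, -0.0004, -1.0, 0.3395], [0.0, 0.0, 0.0, 1.0]]
spig top [(0.5207, -0.0515, 0.008)] [(0.5189, -0.0557, 0.0138)] seat [(0.5195, -0.0515, 0.0299)]
held ring top [(0.4943, -0.1913, 0.0293), (0.5117, -0.1211, 0.0299), (0.5321, -0.2525, 0.0273)]
proj lug [245.29996629 136.83128097] spig [244.18169641  45.39339098]
```

View pics/w2.png

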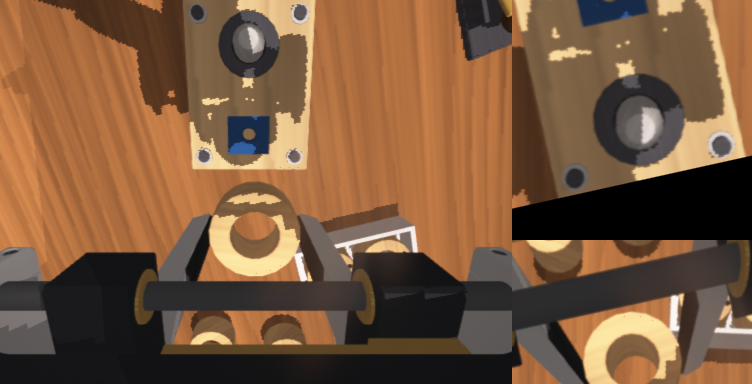

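Wrist view: spigot and seat are at about (249,42) and the lug hole at (249,133). The held ring at (254,234) is centred in the grip. I'll take one closer look.

Call:
servo_tool --pt "0.5 0.4 3 -2 0" --pt "0.5 0.9 6.5 -5 0" --pt "0.5 0.9 6.5 -5 0" --pt "0.5 0.9 6.5 -5 0"

```text
time_s: 3.75
ee_pos: [0.5039, -0.1269, 0.2902]
eef_rot: [3.141, 0.0, 1.352]
force: [0.4, -1.1, 0.4]
grip_width: 0.0604
grip_force: 15.0
```

```bash
python3 - <<'E'
from h import *
c=cam('wrist'); T=tool();print(T[:3,3].round(4))
w,h=ringfind(c,.052,[.520,-.052],.009); w2,h2=ringfind(c,.03,[.52,-.052],.03); print('spig top',h,'seat',h2)
w4,h4=ringfind(c,T[2,3]-.18,T[:2,3],.03); print('held ring top',h4)
print('proj spig',proj(c,[.520,-.0515,.052]))
cv2.imwrite('pics/w3.png',np.hstack([c['image'],np.vstack([w,w2])[:384]])[:,:,::-1])
E
```

```text
[ 0.5039 -0.1271  0.2904]
spig top [(0.5203, -0.0511, 0.0086)] seat [(0.5191, -0.0511, 0.0299)]
held ring top [(0.5042, -0.1268, 0.0293)]
proj spig [253.41923934 113.0465786 ]
```

View pics/w3.png

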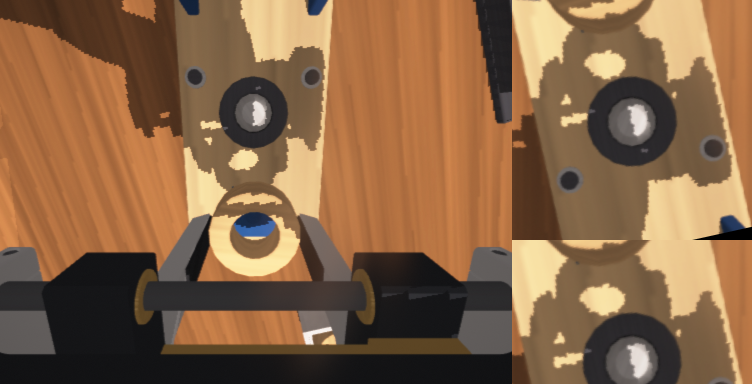

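Spigot at (253,113), world about (0.5197, -0.0512). Now over it and partly down.

Call:
servo_tool --pt "0.5 0.8 4 -1 0" --pt "0.5 1.57 7.6 -1.5 0" --pt "0.5 1.57 7.6 -2 0" --pt "0.5 1.57 7.6 -2.5 0" --pt "0.5 1.57 7.6 -3 0" --pt "0.5 1.57 7.6 -3.5 0" --pt "0.5 1.57 7.6 -3.5 0"

```text
time_s: 4.68
ee_pos: [0.5195, -0.0504, 0.2543]
eef_rot: [-3.141, 0.0, 1.352]
force: [0.1, 0.4, -0.5]
grip_width: 0.0603
grip_force: 15.0
```

Call:
servo_tool --pt "0.5 0 0 -0.5 0" --pt "0.5 0 0 -0.9 0" --pt "0.5 0 0 -1.3 0" --pt "0.5 0 0 -1.5 0" --pt "0.5 0 0 -1.5 0"

```text
time_s: 5.3
ee_pos: [0.5196, -0.0501, 0.2398]
eef_rot: [-3.141, 0.0, 1.353]
force: [-2.0, -1.8, 4.1]
grip_width: 0.0602
grip_force: 15.0
```

Seated. I release and rise straight up, then verify.

Call:
servo_tool --pt "0.3 0 0 0 0" --pt "0 0 0 0 0" --pt "0 0 0 0 0" --pt "0 0 0 2 0" --pt "0 0 0 6 0" --pt "0 0 0 11 0" --pt "0 0 0 16 0" --pt "0 0 0 21 0" --pt "0 0 0 26 0" --pt "0 0 0 29 0" --pt "0 0 0 29 0"

```text
time_s: 6.68
ee_pos: [0.5193, -0.0499, 0.5315]
eef_rot: [3.138, -0.0, 1.353]
force: [-0.2, -0.3, -1.3]
grip_width: 0.0938
grip_force: 0.0
```

```bash
python3 - <<'E'
from h import *
c=cam('wrist'); T=tool();print(T[:3,3].round(4))
w,h=ringfind(c,.06,[.520,-.051],.03); print('ring top',h, ringfind(c,.052,[.52,-.051],.009)[1])
print(proj(c,[.52,-.051,.06]))
t=cam('top'); 
A=cv2.resize(t['image'][130:260,170:330],(480,384),interpolation=cv2.INTER_CUBIC)
cv2.imwrite('pics/w4.png',np.hstack([A,cv2.resize(c['image'],None,fx=.62,fy=1)])[:,:800,::-1])
E
```

```text
[ 0.5195 -0.05    0.5296]
ring top [(0.5197, -0.0507, 0.0298)] [(0.5197, -0.0513, 0.0092)]
[253.91676789 163.79964614]
```

View pics/w4.png

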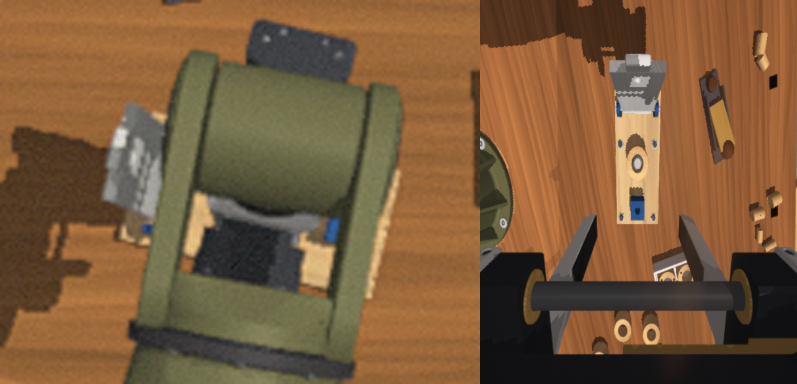

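Ring seated at (0.5197, -0.0507), spigot visible inside it. I close the fingers, fly over the leaf and descend behind it.

Call:
servo_tool --pt "1 1 5 0 0" --pt "1 2.3 10 0 0" --pt "1 3.4 15.5 0 0" --pt "1 3.4 15.5 0 0" --pt "1 3.4 15.5 -4 0" --pt "1 3.4 15.5 -8 0" --pt "1 3.4 15.5 -12 0" --pt "1 3.4 15.5 -12 0" --squeeze 10

```text
time_s: 7.78
ee_pos: [0.5533, 0.1042, 0.4065]
eef_rot: [-3.135, 0.002, 1.352]
force: [0.2, 0.3, 1.2]
grip_width: 0.0177
grip_force: 0.0
```

Call:
servo_tool --pt "1 -0.6 -2.7 0 0" --pt "1 -1.23 -5.53 0 0" --pt "1 -1.65 -7.5 -0.1 0" --pt "1 -2.07 -9.34 -0.4 0" --pt "1 -2.47 -11.1 -1 0" --pt "1 -2.87 -12.92 -1.8 0" --pt "1 -3.2 -14.5 -2.8 0" --pt "1 -3.55 -16.03 -4 0" --pt "1 -3.85 -17.3 -5.4 0" --pt "1 -4.09 -18.46 -7.1 0" --pt "1 -4.23 -19.1 -8.2 0" --pt "1 -4.35 -19.62 -9.4 0" --pt "1 -4.35 -19.62 -9.4 0"

```text
time_s: 9.4
ee_pos: [0.51, -0.0914, 0.3147]
eef_rot: [-3.14, 0.0, 1.352]
force: [0.2, 0.1, 0.7]
grip_width: 0.0003
grip_force: 0.0
```

Call:
servo_tool --pt "1 -0.1 -0.5 -1.2 0" --pt "1 -0.16 -0.73 -2.5 0" --pt "1 -0.2 -0.9 -3.6 0" --pt "1 -0.22 -0.98 -4.2 0" --pt "1 -0.22 -0.98 -4.6 0" --pt "1 -0.22 -0.98 -4.9 0" --pt "1 -0.22 -0.98 -4.9 0"

```text
time_s: 10.28
ee_pos: [0.5078, -0.1011, 0.2668]
eef_rot: [-3.141, 0.0, 1.353]
force: [-2.3, -2.4, 4.5]
grip_width: 0.0004
grip_force: 1.8
```

Call:
servo_tool --pt "1 0 0 -0.1 0" --pt "1 0 0 -0.2 0" --pt "1 0 0 -0.2 0"

```text
time_s: 10.65
ee_pos: [0.5078, -0.1012, 0.2653]
eef_rot: [3.142, 0.001, 1.353]
force: [-5.7, -2.1, 11.6]
grip_width: 0.0007
grip_force: 5.7
```

Call:
servo_tool --pt "1 0 0 3 0" --pt "1 0 2 8 0" --pt "0.5 1 7 13 0" --pt "0.5 2 13 16 0" --pt "0.5 3 19 17 0" --pt "0.5 4 25 17 0" --pt "0.5 5 29 17 0" --pt "0.5 6 31 17 0" --pt "0.5 7 33 17 0" --pt "0.5 7 33 17 0"

```text
time_s: 11.9
ee_pos: [0.578, 0.2299, 0.4338]
eef_rot: [-3.141, 0.0, 1.354]
force: [-0.6, 0.1, 0.2]
grip_width: 0.047
grip_force: 0.0
```

```bash
python3 - <<'E'
from h import *
import pickle
t=pickle.load(open('top0.pkl','rb'));s=pickle.load(open('scene0.pkl','rb'))
print('pin two',two(t,(102.2,171.6),s,(364.5,122.2)))
c=cam('wrist'); pickle.dump(c,open('wp.pkl','wb')); T=tool();print(T[:3,3].round(4))
hsv=cv2.cvtColor(c['image'],cv2.COLOR_RGB2HSV); m=cv2.inRange(hsv,(0,180,60),(5,255,255))|cv2.inRange(hsv,(175,180,60),(180,255,255))
n,l,st,ce=cv2.connectedComponentsWithStats(m); print([(st[i].tolist(),ce[i].round(1),onz(c,*ce[i],.07).round(4)) for i in range(1,n) if st[i,4]>30])
cv2.imwrite('pics/w5.png',c['image'][:,:,::-1])
E
```

```text
pin two (array([0.58224711, 0.37871906, 0.0699838 ]), np.float64(0.0008002184005775274))
[0.5778 0.229  0.434 ]
[([220, 39, 22, 28, 463], array([230.9,  52.1]), array([0.5825, 0.3801, 0.07  ]))]
```

View pics/w5.png

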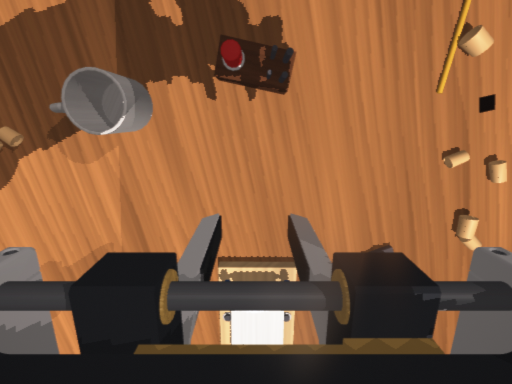

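Wrist view: the red handle is at (231,52), the bits lie to its right around (280,65), and the mug at (105,100) is left of it. Pin at about (0.5825, 0.380), with the block yawed about -22°. I turn +80° so the fingers close across the block and go above the pin.

Call:
servo_tool --pt "0.5 0 2 0 10" --pt "0.5 0.2 5 0 20" --pt "0.5 0.3 8 0 30" --pt "0.5 0.45 11 -1 40" --pt "0.5 0.45 14 -3 50" --pt "0.5 0.45 15.1 -5 60" --pt "0.5 0.45 15.1 -7 70" --pt "0.5 0.45 15.1 -8 80" --pt "0.5 0.45 15.1 -8 80" --pt "0.5 0.45 15.1 -8 80"

```text
time_s: 13.2
ee_pos: [0.5825, 0.3794, 0.3556]
eef_rot: [3.141, 0.001, 2.744]
force: [0.1, -0.8, -0.1]
grip_width: 0.0467
grip_force: 0.0
```

```bash
python3 - <<'E'
from h import *
c=cam('wrist'); T=tool();print(T[:3,3].round(4))
print('proj pin', proj(c,[.5825,.380,.09]))
for z,R in((.09,.0115),(.05,.014)):
    w,h=ringfind(c,z,[.5825,.380],R); print(z,h)
hsv=cv2.cvtColor(c['image'],cv2.COLOR_RGB2HSV); m=cv2.inRange(hsv,(0,180,60),(5,255,255))|cv2.inRange(hsv,(175,180,60),(180,255,255))
n,l,st,ce=cv2.connectedComponentsWithStats(m); print([(st[i].tolist(),ce[i].round(1),onz(c,*ce[i],.075).round(4)) for i in range(1,n) if st[i,4]>30])
w,_=ringfind(c,.09,[.5825,.380],.0115); w2,_=ringfind(c,.05,[.5825,.380],.0115)
cv2.imwrite('pics/w6.png',np.hstack([c['image'],np.vstack([w,w2])[:384]])[:,:,::-1])
E
```

```text
[0.5825 0.3796 0.3556]
proj pin [255.41509341 198.38419651]
0.09 [(0.5834, 0.3779, 0.0104), (0.572, 0.3833, 0.0109)]
0.05 [(0.5822, 0.3785, 0.0133), (0.593, 0.3731, 0.0133)]
[([242, 180, 24, 31, 567], array([253.7, 196.1]), array([0.5838, 0.3776, 0.075 ]))]
```

View pics/w6.png

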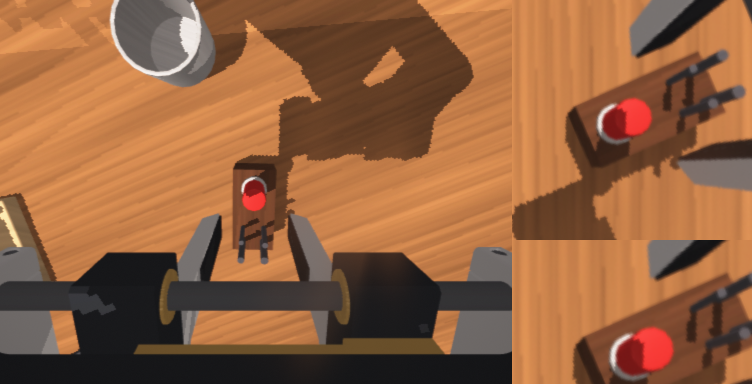

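The fingers sit astride the block's short side, with the pin handle top at (254,200) and the bits clear. I descend and grip.

Call:
servo_tool --pt "0.5 0.05 -0.17 -3 0" --pt "0.5 0.05 -0.17 -6 0" --pt "0.5 0.05 -0.17 -8.5 0" --pt "0.5 0.05 -0.17 -9.8 0" --pt "0.5 0.05 -0.17 -10.4 0" --pt "0.5 0.05 -0.17 -10.4 0" --pt "0.9 0.05 -0.17 -10.4 0" --pt "0.9 0.05 -0.17 -10.4 0" --pt "0.9 0.05 -0.17 -10.4 0" --squeeze 40

```text
time_s: 14.38
ee_pos: [0.5829, 0.3783, 0.2511]
eef_rot: [3.141, 0.0, 2.749]
force: [-0.2, 0.4, 2.1]
grip_width: 0.0218
grip_force: 40.0
```

Call:
servo_tool --pt "0.9 0 0 3 0" --pt "0.9 0 0 7 0" --pt "0.9 0 0 12 0" --pt "0.9 0 -3 12 0" --pt "0.9 -0.3 -8 12 0" --pt "0.9 -0.6 -13 12 0" --pt "0.9 -0.9 -18 12 0" --pt "0.9 -1.2 -23 12 0" --pt "0.9 -1.5 -28 12 0" --pt "0.9 -1.8 -33 12 0" --pt "0.9 -2 -38 12 0" --pt "0.9 -2.2 -43 12 0" --pt "0.9 -2.4 -48 12 0" --pt "0.9 -2.5 -52 11 0" --pt "0.9 -2.6 -53.5 10 0" --pt "0.9 -2.6 -53.5 10 0" --pt "0.9 -2.6 -53.5 10 0"

```text
time_s: 16.5
ee_pos: [0.5571, -0.1556, 0.3509]
eef_rot: [3.141, 0.0, 2.75]
force: [-0.3, 0.1, -0.9]
grip_width: 0.0222
grip_force: 40.0
```

```bash
python3 - <<'E'
from h import *
c=cam('wrist'); T=tool();print(T.round(4).tolist(), ctrl.get_obs()['force'].round(1),ctrl.get_obs()['grip_width'])
P=[.5013,-.134,.068]; print('proj hole', proj(c,P))
w,h=ringfind(c,.07,P[:2],.007); print('hole',h)
print('pin expected px: nose',proj(c,T[:3,3]-[0,0,.246]),'origin',proj(c,T[:3,3]-[0,0,.206]))
cv2.imwrite('pics/w7.png',np.hstack([c['image'],np.pad(w,((0,144),(0,0),(0,0)))])[:,:,::-1])
E
```

```text
[[-0.9244, 0.3814, 0.0005, 0.5571], [0.3814, 0.9244, -0.0001, -0.1555], [-0.0005, 0.0002, -1.0, 0.3511], [0.0, 0.0, 0.0, 1.0]] [-1.1 -0.2 -1. ] 0.02241915558305789
proj hole [253.65866424 133.69699595]
hole [(0.5142, -0.0719, 0.0062), (0.5706, -0.1619, 0.0068), (0.498, -0.1325, 0.0062)]
pin expected px: nose [255.21670763 205.19475991] origin [255.43846645 222.0611247 ]
```

View pics/w7.png

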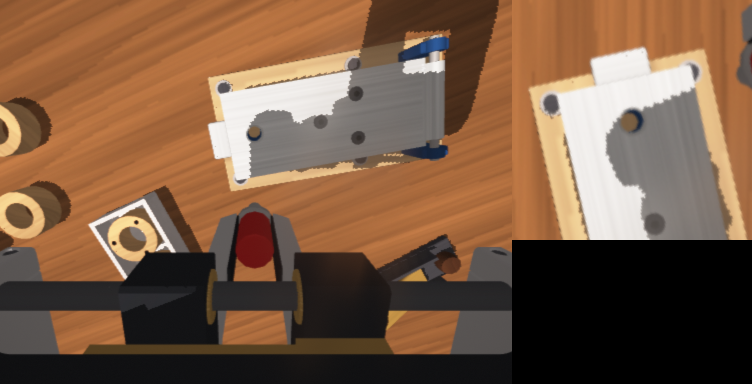

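Wrist view: leaf shut, pin hole at (254,132), matching the predicted point (0.5013, -0.1337). Pin nose is at (254,205) as expected. Next, over the hole.

Call:
servo_tool --pt "0.9 -3 1.2 0 0" --pt "0.9 -5.6 2.25 -1 0" --pt "0.9 -5.6 2.25 -1.7 0" --pt "0.9 -5.6 2.25 -1.7 0" --pt "0.9 -5.6 2.25 -1.7 0"

```text
time_s: 17.18
ee_pos: [0.5015, -0.1342, 0.334]
eef_rot: [3.142, 0.001, 2.749]
force: [0.4, -0.3, -1.1]
grip_width: 0.0226
grip_force: 40.0
```

```bash
python3 - <<'E'
from h import *
c=cam('wrist'); T=tool();print(T[:3,3].round(4))
print('nose exp',proj(c,T[:3,3]-[0,0,.246]),'hole',proj(c,[.5013,-.1335,.070]))
cv2.imwrite('pics/w8.png',cv2.resize(c['image'][130:300,180:330],None,fx=4,fy=3.5,interpolation=cv2.INTER_CUBIC)[:,:,::-1])
E
```

```text
[ 0.5014 -0.1342  0.3339]
nose exp [255.06587965 204.91473567] hole [255.6709159  198.65050632]
```

View pics/w8.png

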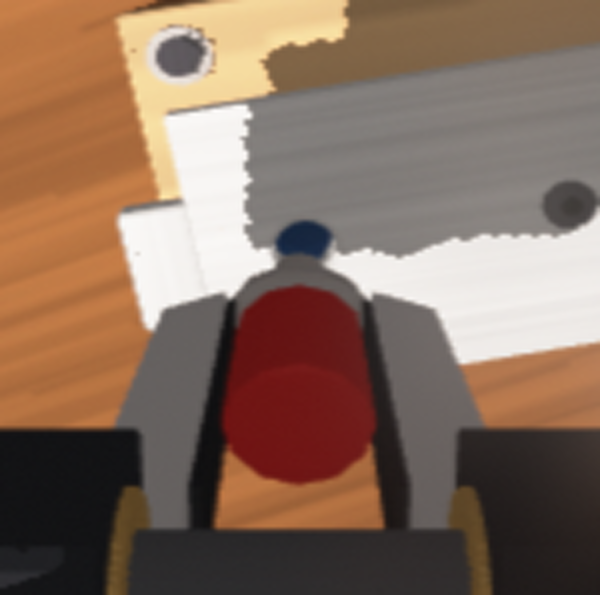

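Hole just ahead of the pin nose at (256,~198), aligned to within a millimetre. I descend in stages, watching the force.

Call:
servo_tool --pt "0.9 0 0.06 -0.8 0" --pt "0.9 0 0.06 -1.4 0" --pt "0.9 0 0.06 -2 0" --pt "0.9 0 0.06 -2.6 0" --pt "0.9 0 0.06 -3 0" --pt "0.9 0 0.06 -3 0"

```text
time_s: 17.98
ee_pos: [0.5009, -0.1336, 0.3033]
eef_rot: [-3.142, -0.0, 2.749]
force: [-0.2, 0.4, -1.7]
grip_width: 0.022
grip_force: 40.0
```

Call:
servo_tool --pt "0.9 0 0 -0.5 0" --pt "0.9 0 0 -1 0" --pt "0.9 0 0 -1.5 0" --pt "0.9 0 0 -1.9 0" --pt "0.9 0 0 -2.2 0" --pt "0.9 0 0 -2.2 0"

```text
time_s: 18.73
ee_pos: [0.5009, -0.1336, 0.2815]
eef_rot: [-3.142, -0.0, 2.749]
force: [-0.2, -0.1, -2.0]
grip_width: 0.0226
grip_force: 40.0
```

Call:
servo_tool --pt "0.9 0 0 -0.4 0" --pt "0.9 0 0 -0.7 0" --pt "0.9 0 0 -0.9 0" --pt "0.9 0 0 -1 0" --pt "0.9 0 0 -1.1 0" --pt "0.9 0 0 -1.1 0" --squeeze 55

```text
time_s: 19.48
ee_pos: [0.501, -0.1338, 0.2716]
eef_rot: [-3.141, 0.001, 2.749]
force: [-5.0, -0.6, 12.5]
grip_width: 0.0221
grip_force: 55.0
```

Call:
servo_tool --pt "0.9 0 0 -0.1 0" --pt "0.9 0 0 -0.2 0" --pt "0.9 0 0 -0.2 0" --pt "0.9 0 0 -0.2 0"

```text
time_s: 19.98
ee_pos: [0.501, -0.1338, 0.2708]
eef_rot: [-3.141, 0.002, 2.749]
force: [-11.4, 2.1, 28.4]
grip_width: 0.0221
grip_force: 55.0
```

Pressing with about 28 N against a hard stop (10–16 N needed), pin home to its collar. Handing in.

```bash
python3 - <<'E'
from station import ctrl
o=ctrl.get_obs(); print(o['time_s'],o['ee_pos'],o['force'],o['grip_force']); print(ctrl.hand_in())
E
```

```text
19.975 [ 0.50099902 -0.13383073  0.27084354] [-11.36482923   2.12479085  28.41749607] 55.01068675657734
the job is handed in; nothing more can be done
None
```

I handed the job in at 20 s: the socket is on the spigot, the leaf is pressed shut with about 28 N, and the pin is in to its collar and still gripped at 55 N. The hand-in gave no verdict, and I did not take a picture after the final press, so the final state rests on arm position and force readings.

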